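Uncover the sprung contact and hold the test probe on it

ROBOT

A 6-joint arm with a two-finger parallel gripper is mounted at the origin on the work surface. World frame = base frame: x ahead of the robot, y to its left, z up, the work surface at z = 0. Lengths are in m, angles in rad, forces in N, time in s.
With the tool pointing down it reaches from about 0.35 to 0.975 m from the base axis. Payload 4.9 kg.
Tool frame: the origin (TCP) lies midway between the tips of the shut fingers; the grasp point (between the pads) lies 19 mm behind it (manip.pinch_z is the distance from the TCP to the grasp point, in m); z points along the fingers, y is the direction in which the jaws open and shut (so a half turn about z gives the same grasp; the last joint's range is limited). The gripper opens to 85 mm and grips with 20 to 120 N. Pads are 22 mm wide; open, the fingers measure 114 mm over their backs; the gripper's body (76 mm by 85 mm) begins 54 mm behind the grasp point. The pads swing forward as they close: fully open they stand 13 mm farther back than shut.
Start: joints at [1.141, 0.053, 1.613, -0, 1.476, -0.119], TCP at [0.191, 0.595, 0.207] pointing down, gripper open.
Joint ranges: [-3.01, 3.01], [-1.01, 2.22], [0.06, 2.58], [-1.02, 4.17], [0.09, 2.62], [-3.14, 3.14]. Speed limits (rad/s): [2.57, 2.57, 3.14, 3.14, 3.14, 3.14].

INTERFACE

Orientations are given as a unit quaternion [w, x, y, z].
In Python, from plant import manip gives the robot as it stands.
- The arm moves only by the tool drive_tool, never from a script. Its argument "commands" is text: rows parted by semicolons, each of 5 numbers parted by spaces: the finger opening in mm, from 0 to 85.4, then the shift along the tool's x, y, z in units of 30 mm (1.0 is 30 mm), then the turn about the tool's z in degrees. A call has exactly 8 rows; each row shifts and turns the commanded pose from where the row before left it, along the tool's axes as they then stand; what a row does not reach is not made up. A row lasts 1/8 s, in which the tool goes at most 62.5 mm and 10.7 degrees, less where a joint would pass 70% of its speed; a pose out of reach is approached as far as the arm can. A call is refused whole if a number of a shift passes 1 or a number of a turn 10.7, either way. A call with a gripper value outside its range is refused whole. The fingers move at their own pace and stop on an object; the grip force is fixed at half the most. Time passes only in rows, so rows that do not move let the fingers close, or fill a call up. It gives the time, the measured TCP pose, the force and the opening at its end, in the units of the state.
- manip.state(): the state, without advancing time (a new reading comes with each control period).
- manip.grab_frame(name): name is "side" or "top" or "wrist"; returns the picture (480x640x3 uint8, red, green, blue); there is no depth.
- manip.camera_params(name): a dict with "fx", "fy", "cx", "cy" (pixels), "xyz" and "orientation" of the camera in the world. Camera axes: x right, y down, z forward; pixel columns grow to the right and rows downward; lengths in m; the calibration is good to about 2 mm. A picture is of the moment at which its call begins: read the wrist's pose just before it. camera_params takes no time and is no camera call; for the wrist camera it gives the pose at the moment of the call.
- manip.job_done(): hands the job in, once; it reports no verdict.
The state is a dict: "time": time; "joint_pos": joint angles; "joint_vel": joint speeds; "joint_efforts": joint torques, N m; "tool_pos": TCP position; "tool_rot": TCP orientation; "contact_force": force on the tool from outside, world axes, zero at the start; "ft_torque": the same for the moment, N m; "gripper_width": opening from 0.0 (shut) to 1.0 (fully open).
Only numpy, scipy, OpenCV 4.12 (cv2) and the standard library are available. Lean on these libraries where they do the work, as an engineer would, in place of code of your own. Each camera call takes 0.05 s, during which the arm holds its last target. There are 200 camera calls.

TASK

Lift the metal dust cap off the test stage and set it down, knob up and not dropped, on the middle of the rubber mat. Then draw the test probe out of its holder and hold its tip on the ring mark at the centre of the round sprung contact, with the probe leaning about 30 degrees from upright (to any side), pressing gently so that the contact sinks about half of its 8 mm travel. Finish while still holding the probe there, pressed and still, with the cap left on the mat and the other things on the bench left where they are.

Things in the scene. Friction and masses are not known exactly. Their poses are not given: they have to be found in the camera images.
- stage: Test stage, fixed to the bench: flat aluminium block 110 x 90 mm (its x, y) on short feet, top face 25 mm above the bench, with three small brass sockets on its +x end. The sprung contact is at the centre of its top. Origin: centre of the underside, on the bench; z up.
- contact_top (a point): Centre of the top face of the sprung contact, where the tip must go. The contact is a flat round steel disc, 28 mm diameter, its top 12 mm above the stage's top (37 mm above the bench) when not pressed, marked with a dark ring of 12 mm outer diameter round its centre; at the start it is under the cap. The point sinks with the contact; z up.
- contact (a joint): How far the sprung contact is pressed down, in m: 0 released, 0.008 at the bottom stop. It starts to move at about 0.3 N and its force rises by 0.6 N per mm (about 2.7 N at 4 mm, 5.1 N at the stop).
- cap: Loose aluminium dust cap standing over the contact on the stage's top at the start: a round cup with the mouth down, 56 mm outer diameter, 26 mm high, 4 mm wall, 21 mm deep inside, with an upright round knob of 18 mm diameter and 30 mm height on its top centre (56 mm high in all). About 90 g. Origin: centre of its lower rim plane; z up through the knob.
- mat: Square black rubber mat, fixed flat on the bench, 130 x 130 mm, 4 mm thick. Origin: centre of the underside; z up.
- holder: Probe holder, fixed: dark steel block 70 x 70 mm, 64 mm high, with an upright 11 mm hole right through its centre. Origin: centre of the underside; z up.
- probe: Loose test probe, 140 mm long, about 60 g, upright in the holder, tip down: a steel shaft 8 mm thick and 60 mm long with a rounded tip (3 mm radius), then a square white plastic handle 16 x 16 mm, from 60 to 140 mm above the tip, whose underside rests on the holder's top. Origin: the end of the tip; z runs up the handle; x and y are square to its flat sides.
- probe_tip (a point): The end of the probe's tip, the probe's origin, with the probe's axes.
- jar: Bystander: small amber jar with white lid, 48 mm diameter, 55 mm high. Origin: centre of its underside.
- dish: Bystander: open white plastic dish, 100 x 80 x 22 mm. Origin: centre of its underside.
- driver: Bystander: screwdriver lying on the bench, 160 mm long. Origin near its middle.
- tweezers: Bystander: steel tweezers lying on the bench, 125 mm long, 7 mm high. Origin: middle of the underside.
- sink: Bystander: finned aluminium heat sink, 60 x 50 x 30 mm. Origin: centre of its underside.
- junction: Bystander: blue metal junction box, 110 x 60 x 35 mm, with two brass sockets. Origin: centre of its underside.
- weight: Bystander: brass weight with a knob, 38 mm diameter, 50 mm high. Origin: centre of its underside.
Mind the look-alikes: they are no part of the job. Leave any red look-alike of the cap alone.

How it is judged:
On the way, in this order (a step that is already met when the one before it is completed fails the run):
1. the cap stands knob up on the mat, let go (horizontal distance between cap and mat below 0.045 m and z of cap in the frame of mat below 0.008 m and angle between cap's own z axis and vertical below 0.12 rad and contact force between the fingers and cap below 0.1 N and linear speed of cap below 0.02 m/s), for 0.2 s.
2. the probe is out of the holder, in the fingers (height (world z) of probe_tip above 0.066 m and contact force between the fingers and probe above 0.5 N), for 0.1 s.
At the end, for the whole second after the job is handed in: Probe held still in the fingers, tip within 7 mm of the contact's centre, axis 20 to 40 degrees from upright, handle up, contact pressed 1.2 to 7 mm by the probe (0.5 to 7 N), robot not touching the stage; cap knob up on the mat, let go, within 45 mm of its centre (distance between probe_tip and contact_top below 0.007 m and angle between probe's own z axis and vertical between 0.349 and 0.698 rad and value of joint contact between 0.0012 and 0.007 m and contact force between probe and stage between 0.5 and 7 N and contact force between the fingers and probe above 0.5 N and contact force between probe and holder below 0.1 N and contact force between each of the arm, the fingers and stage below 0.3 N and linear speed of probe below 0.02 m/s and horizontal distance between cap and mat below 0.045 m and z of cap in the frame of mat below 0.008 m and angle between cap's own z axis and vertical below 0.12 rad and contact force between the fingers and cap below 0.1 N); the arm keeps its last pose, push and grip.
It fails at once if the probe is pushed hard into the stage (over 12 N) (contact force between probe and stage above 12 N).
It fails at once if the cap is dropped (moving over 0.5 m/s and not in the fingers) (linear speed of cap above 0.5 m/s and contact force between the fingers and cap below 0.05 N).
It fails at once if a bystander is moved by more than 30 mm (distance of any of jar, dish, driver, tweezers, sink, junction, weight from where it was at the start of the episode above 0.03 m).
It also fails if it takes over 61 s, if anything falls off the work surface, if the arm or the gripper's body presses on something with over 40 N, if the wrist force passes 120 N, or if a joint passes its speed limit or range.

## Working session

There is one attempt and no reset: what is moved stays moved. The work goes in short steps, Python scripts to look and compute and a tool call to move; the robot and the scene stay as the last step left them, time stands still between calls to the robot, and variables do not carry over. Pictures are saved under pics/ and viewed, about 8 in all and at most 12, crops included, and the job is handed in when it is done.

Besides the shell and the picture viewer there is one more tool, called after "Call:" in YAML: its name, and indented under it one key for each argument. drive_tool: Moves the arm, as the interface text tells. Its arguments: {"type":"object","properties":{"commands":{"type":"string"}},"required":["commands"]}

```bash
mkdir -p pics; cat > h.py <<'E'
import numpy as np, cv2
from scipy.spatial.transform import Rotation as R
from plant import manip
def rot(q): return R.from_quat([q[1],q[2],q[3],q[0]]).as_matrix()
def grab(n,f,crop=None,s=1):
    p=manip.camera_params(n); im=np.array(manip.grab_frame(n))[:,:,::-1]
    cv2.imwrite(f'pics/{f}_raw.png',im)
    if crop: x0,y0,x1,y1=crop; im=im[y0:y1,x0:x1]
    cv2.imwrite(f'pics/{f}.png',cv2.resize(im,None,fx=s,fy=s,interpolation=cv2.INTER_CUBIC)); return p
def pt(p,u,v,z):
    M=rot(p['orientation']); d=M@[(u-p['cx'])/p['fx'],(v-p['cy'])/p['fy'],1]; o=np.array(p['xyz'])
    return o+d*(z-o[2])/d[2]
def px(p,X):
    c=rot(p['orientation']).T@(np.array(X)-p['xyz']); return np.array([p['fx']*c[0]/c[2]+p['cx'],p['fy']*c[1]/c[2]+p['cy']])
def st():
    s=manip.state(); print('t',s['time'],'tcp',np.round(s['tool_pos'],4),'F',np.round(s['contact_force'],2),'w',round(s['gripper_width'],3)); M=rot(s['tool_rot']); print(np.round(M,3).tolist()); return np.array(s['tool_pos']),M
E
python3 - <<'E'
from h import *
for n in('top','side'): print(n,grab(n,n+'0'))
st(); print(manip.pinch_z)
E
```

```text
top {'fx': 600.7785403948002, 'fy': 600.7785403948002, 'cx': 332.85439483894606, 'cy': 234.81459734832157, 'xyz': array([ 0.43260656, -0.01298732,  1.47244991]), 'orientation': array([-0.0260716 ,  0.70890474, -0.70454038,  0.01992945])}
side {'fx': 596.7761162467451, 'fy': 596.7761162467451, 'cx': 318.7236820430457, 'cy': 240.71549323844167, 'xyz': array([-0.15861374, -1.20778186,  0.91319652]), 'orientation': array([-0.4777824 ,  0.84042742, -0.2223422 ,  0.12637115])}
t 0.1 tcp [0.1909 0.5945 0.2062] F [-0.64 -0.21 -0.5 ] w 1.001
[[-0.952, 0.306, -0.001], [0.306, 0.952, -0.002], [0.0, -0.002, -1.0]]
0.0187
```

View pics/top0.png

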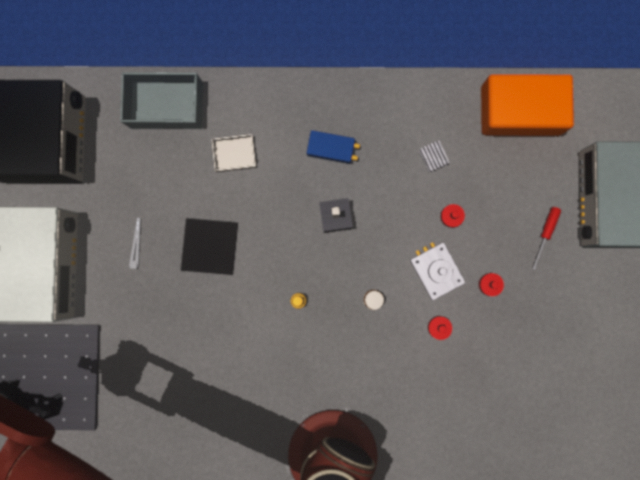

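View pics/side0.png

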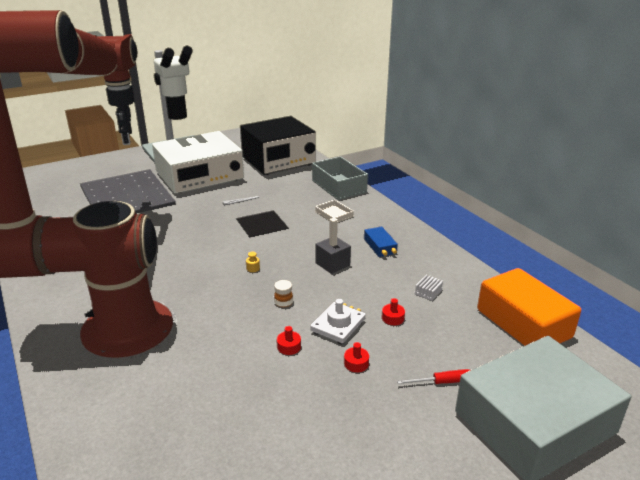

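The top view shows the stage with a silver cap at (438,270). Three red look-alikes sit at (453,215), (491,285) and (440,328). The holder with the probe is at (337,214) and the mat at (210,246). The only metal cap, and the only one standing on the stage, is the silver one, so that is the target. The side view agrees: stage and cap at (339,315), holder at (333,245). I'll confirm in one enlarged crop.

```bash
python3 - <<'E'
import cv2,numpy as np
a=cv2.imread('pics/top0_raw.png')
f=lambda x0,y0,x1,y1,s:cv2.resize(a[y0:y1,x0:x1],None,fx=s,fy=s,interpolation=cv2.INTER_CUBIC)
A=f(400,230,480,310,5);B=f(305,185,385,265,5)
cv2.imwrite('pics/crop1.png',np.hstack([A,B]))
g=cv2.cvtColor(a,cv2.COLOR_BGR2GRAY)
m=(g[205:290,165:255]<45).astype(np.uint8)
c=max(cv2.findContours(m,0,2)[0],key=cv2.contourArea); print('mat',cv2.minAreaRect(c+np.array([165,205])))
E
```

```text
mat ((209.09288024902344, 246.1820068359375), (50.3751220703125, 49.985286712646484), 4.969740867614746)
```

View pics/crop1.png

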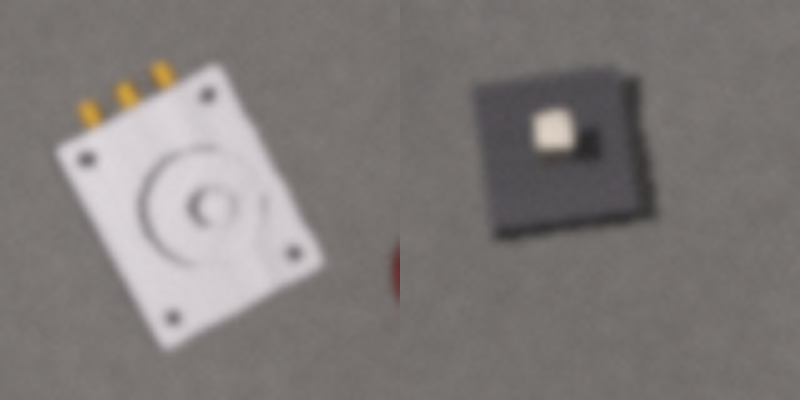

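```bash
python3 - <<'E'
from h import *
p=manip.camera_params('top')
c=[(411.2,260),(444,243),(465,283),(433,300)]
C=np.array([pt(p,u,v,.025) for u,v in c]); print('stage',C.mean(0),[np.linalg.norm(C[i]-C[i-1]) for i in range(4)])
print('knob',pt(p,443.6,271.2,.081),'probe',pt(p,335.6,211.2,.144),'mat',pt(p,209.1,246.2,.004))
d=pt(p,*c[0],.025)-pt(p,*c[3],.025); print('stage x yaw',np.degrees(np.arctan2(d[1],d[0])))
for n,u,v,z in[('jar',374,300,.055),('weight',299,300,.05),('red1',453,215,.05),('junction',333,147,.03)]: print(n,pt(p,u,v,z))
s=manip.state();w=manip.camera_params('wrist');M=rot(s['tool_rot']);print('wristcam in tool',M.T@(w['xyz']-s['tool_pos']),(M.T@rot(w['orientation'])).round(3).tolist(),w['fx'])
E
```

```text
stage [ 0.44022254 -0.25385705  0.025     ] [np.float64(0.10861112676254324), np.float64(0.08919580968263809), np.float64(0.10786943812814513), np.float64(0.0870881135165658)]
knob [ 0.44057783 -0.25678842  0.081     ] probe [ 0.57174133 -0.00692264  0.144     ] mat [0.49850084 0.30320467 0.004     ]
stage x yaw 28.570705820440015
jar [ 0.37222144 -0.09790813  0.055     ]
weight [0.37080401 0.0784858  0.05      ]
red1 [ 0.57407393 -0.28523508  0.05      ]
junction [0.74033601 0.00087817 0.03      ]
wristcam in tool [ 0.07154168 -0.00038985 -0.16753209] [[0.001, -0.96, -0.278], [1.0, 0.0, 0.001], [-0.001, -0.278, 0.96]] 376.4671973983031
```

Call:
drive_tool:
  commands: "85 -1 -0.5 0 0;85 -1 -0.5 0 0;85 -1 -0.5 0 0;85 -1 -0.5 0 0;85 -1 -0.5 0 0;85 -1 -0.5 0 0;85 -1 -0.5 0 0;85 -1 -0.5 0 0"

```text
time: 1.1
tool_pos: [0.3834, 0.4064, 0.2067]
tool_rot: [-0.0, 0.155, 0.988, -0.0]
contact_force: [0.3, 0.0, 0.2]
gripper_width: 0.994
```

Call:
drive_tool:
  commands: "85 -0.4 -1 0 0;85 -0.4 -1 0 0;85 -0.4 -1 0 0;85 -0.4 -1 0 0;85 -0.4 -1 0 0;85 -0.4 -1 0 0;85 -0.4 -1 0 0;85 -0.4 -1 0 0"

```text
time: 2.1
tool_pos: [0.4006, 0.1485, 0.2068]
tool_rot: [-0.0, 0.155, 0.988, -0.0]
contact_force: [0.3, -0.0, 0.5]
gripper_width: 0.995
```

Call:
drive_tool:
  commands: "85 -0.4 -1 0 0;85 -0.4 -1 0 0;85 -0.4 -1 0 0;85 -0.4 -1 0 0;85 -0.4 -1 0 0;85 -0.4 -1 0 0;85 -0.4 -1 0 0;85 -0.4 -1 0 0"

```text
time: 3.1
tool_pos: [0.4186, -0.1093, 0.2068]
tool_rot: [-0.0, 0.155, 0.988, 0.0]
contact_force: [0.2, -0.0, 0.1]
gripper_width: 0.995
```

Call:
drive_tool:
  commands: "85 -0.44 -0.89 0 0;85 -0.44 -0.89 0 0;85 -0.44 -0.89 0 0;85 -0.44 -0.89 0 0;85 -0.44 -0.9 0 0;85 0 0 0.8 0;85 0 0 0.8 0;85 0 0 0.4 0"

```text
time: 4.1
tool_pos: [0.4399, -0.2553, 0.1452]
tool_rot: [-0.001, 0.155, 0.988, 0.001]
contact_force: [-0.6, 0.3, -1.5]
gripper_width: 0.996
```

```bash
python3 - <<'E'
from h import *
st(); p=grab('wrist','w1'); print(px(p,[.4406,-.2568,.081]),px(p,[.5717,-.0069,.144]))
E
```

```text
t 4.1 tcp [ 0.4399 -0.2553  0.1452] F [-0.64  0.33 -1.47] w 0.996
[[-0.952, 0.306, -0.002], [0.306, 0.952, 0.002], [0.003, 0.001, -1.0]]
[323.0557581  249.44894277] [856.15643075 373.92129419]
```

View pics/w1.png

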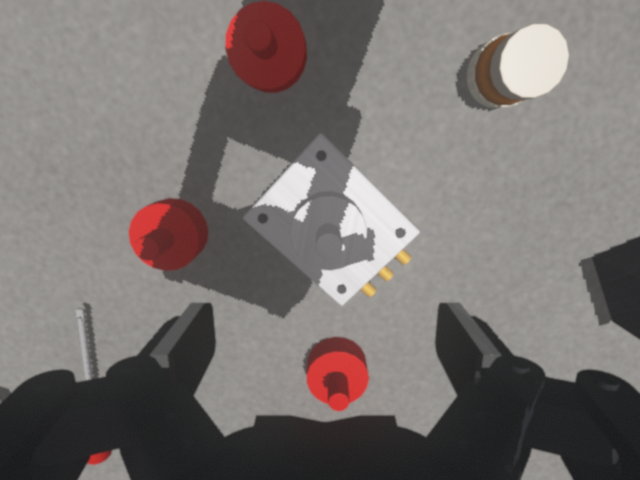

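The picture shows the stage, with corners near (321,135), (420,235), (342,305) and (245,215). The shaded cap's knob is near (328,240), and the red look-alikes are clear of the fingers' path. I'll compare these pixels with the estimate.

```bash
python3 - <<'E'
from h import *
p=manip.camera_params('wrist')
C=np.array([pt(p,u,v,.025) for u,v in[(321,135),(420,235),(342,305),(245,215)]]);print(C.mean(0),[np.linalg.norm(C[i]-C[i-1]) for i in range(4)])
a=cv2.imread('pics/w1_raw.png')[180:280,270:390]; cv2.imwrite('pics/w1c.png',cv2.resize(a,None,fx=6,fy=6,interpolation=cv2.INTER_CUBIC))
E
```

```text
[ 0.4396559  -0.24837916  0.025     ] [np.float64(0.08416754917342147), np.float64(0.1088654300859989), np.float64(0.08567980885249765), np.float64(0.10805493516984761)]
```

View pics/w1c.png

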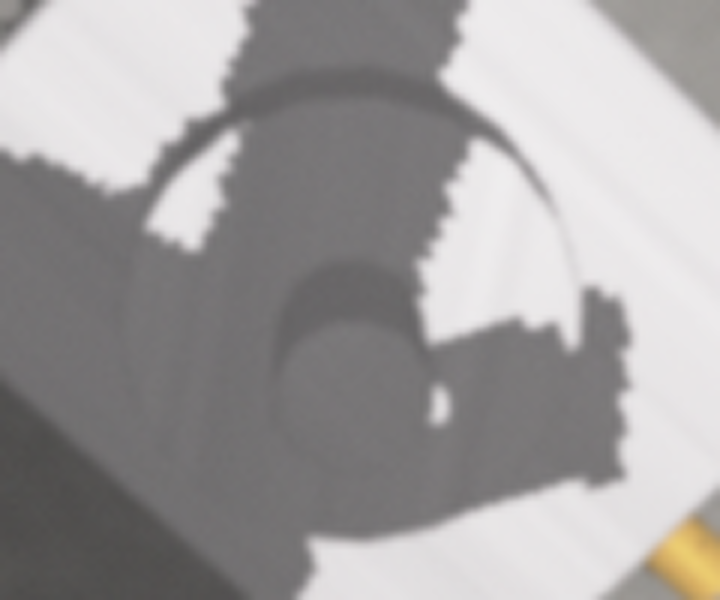

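The knob top's centre is at (329,246), which puts it at about (0.440, -0.253). That agrees with the stage centre from the top view. Next I descend and grip.

Call:
drive_tool:
  commands: "85 0 0.08 0.8 0;85 0 0 0.8 0;85 0 0 0.7 0;85 0 0 0.5 0;85 0 0 0.2 0;85 0 0 0 0;40 0 0 0 0;15 0 0 0 0"

```text
time: 5.15
tool_pos: [0.4421, -0.254, 0.0582]
tool_rot: [0.001, 0.155, 0.988, -0.0]
contact_force: [-0.5, 0.1, 0.6]
gripper_width: 0.597
```

Call:
drive_tool:
  commands: "10 0 0 0 0;10 0 0 0 0;10 0 0 0 0;10 0 0 0 0;10 0 0 -0.1 0;10 0 0 -0.2 0;10 0 0 -0.4 0;10 0 0 -0.5 0"

```text
time: 6.15
tool_pos: [0.4417, -0.2537, 0.0944]
tool_rot: [0.0, 0.155, 0.988, -0.0]
contact_force: [0.4, -0.4, 0.3]
gripper_width: 0.112
```

```bash
python3 - <<'E'
from h import *
p=grab('wrist','w2');p2=grab('side','s2')
st()
a=cv2.imread('pics/w2_raw.png');b=cv2.imread('pics/s2_raw.png')[250:400,250:450]
cv2.imwrite('pics/m2.png',np.hstack([cv2.resize(a,(533,400)),cv2.resize(b,(267,200),interpolation=2).repeat(2,0)[:400]]))
E
```

```text
t 6.25 tcp [ 0.4432 -0.2548  0.0964] F [-0.16  0.4  -0.37] w 0.117
[[-0.952, 0.306, 0.004], [0.306, 0.952, -0.003], [-0.005, -0.002, -1.0]]
```

View pics/m2.png

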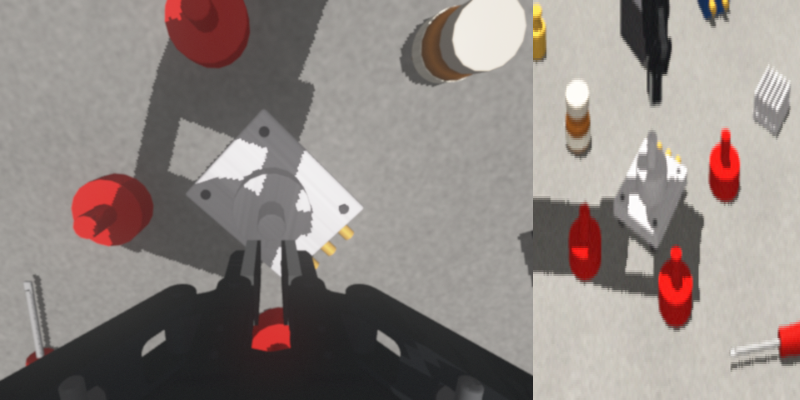

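```bash
python3 - <<'E'
from h import *
p=manip.camera_params('wrist');q=manip.camera_params('side');s=manip.state()
print(pt(p,326,258,.081)); print('px knob',px(q,[.44,-.253,.081]),'tcp',px(q,s['tool_pos']),'tcp wrist',px(p,s['tool_pos']))
a=cv2.imread('pics/w2_raw.png')[230:360,240:420];b=cv2.imread('pics/s2_raw.png')[255:345,290:390]
cv2.imwrite('pics/m3.png',np.hstack([cv2.resize(a,(540,390),interpolation=2),cv2.resize(b,(433,390),interpolation=2)])[:, :800])
print([pt(q,u,v,.025)for u,v in [(0,0)]][0][:0])
E
```

```text
[ 0.43436775 -0.25164341  0.081     ]
px knob [339.38373752 300.33825237] tcp [341.07240725 294.98320194] tcp wrist [325.30965634 286.87397193]
[]
```

View pics/m3.png

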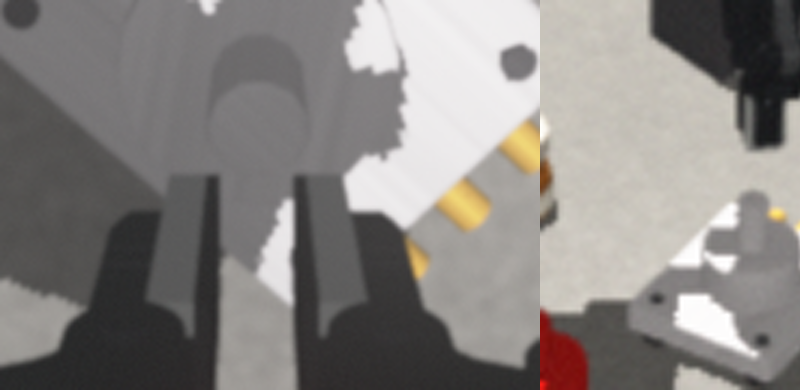

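The side crop shows the fingertips above the knob and in line with it. The fingers shut to the 10 mm I commanded, so the grip missed or slipped off the top. I'll go lower and wait for the grip before lifting.

Call:
drive_tool:
  commands: "45 0 0 0 0;45 0 0 0 0;45 0 0 0 0;45 0 0 0.5 0;45 0 0 0.5 0;45 0 0 0.25 0;45 0 0 0 0;45 0 0 0 0"

```text
time: 7.25
tool_pos: [0.4418, -0.2538, 0.0561]
tool_rot: [0.0, 0.155, 0.988, -0.0]
contact_force: [-1.0, -0.5, 0.7]
gripper_width: 0.525
```

Call:
drive_tool:
  commands: "45 0 0 0.15 0;45 0 0 0 0;0 0 0 0 0;0 0 0 0 0;0 0 0 0 0;0 0 0 0 0;0 0 0 0 0;0 0 0 0 0"

```text
time: 8.25
tool_pos: [0.4418, -0.2536, 0.0517]
tool_rot: [0.0, 0.155, 0.988, 0.0]
contact_force: [-0.3, 1.8, 4.3]
gripper_width: 0.166
```

Call:
drive_tool:
  commands: "0 0 0 0 0;0 0 0 0 0;0 0 0 -0.1 0;0 0 0 -0.2 0;0 0 0 -0.3 0;0 0 0 -0.4 0;0 0 0 0 0;0 0 0 0 0"

```text
time: 9.25
tool_pos: [0.4416, -0.2536, 0.0815]
tool_rot: [0.0, 0.155, 0.988, -0.0]
contact_force: [-0.1, 0.8, -1.3]
gripper_width: 0.162
```

```bash
python3 - <<'E'
from h import *
st();p=grab('wrist','w4');q=grab('side','s4');st()
a=cv2.imread('pics/w4_raw.png')[200:360,230:430];b=cv2.imread('pics/s4_raw.png')[245:345,290:390]
cv2.imwrite('pics/m4.png',np.hstack([cv2.resize(a,(490,390),interpolation=2),cv2.resize(b,(310,390),interpolation=2)]))
E
```

```text
t 9.25 tcp [ 0.4416 -0.2536  0.0815] F [-0.1   0.85 -1.25] w 0.162
[[-0.952, 0.306, 0.0], [0.306, 0.952, -0.0], [-0.0, -0.0, -1.0]]
t 9.35 tcp [ 0.4413 -0.2534  0.0809] F [ 0.72 -0.77 -1.72] w 0.164
[[-0.952, 0.306, -0.001], [0.306, 0.952, 0.0], [0.001, 0.0, -1.0]]
```

View pics/m4.png

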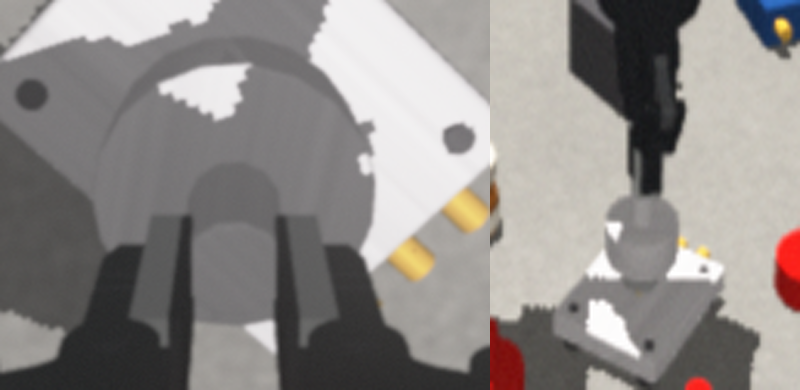

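The cap is now in the fingers and clear of the stage. I lift it and carry it to the mat.

Call:
drive_tool:
  commands: "0 0 0 -0.5 0;0 0 0 -1 0;0 0 0 -1 0;0 0 0 -1 0;0 0.1 0.3 -0.5 0;0 0.15 0.75 0 0;0 0.2 1 0 0;0 0.2 1 0 0"

```text
time: 10.35
tool_pos: [0.4506, -0.159, 0.2009]
tool_rot: [-0.0, 0.155, 0.988, 0.0]
contact_force: [1.0, 0.1, -2.0]
gripper_width: 0.163
```

Call:
drive_tool:
  commands: "0 0.21 1 0 0;0 0.21 1 0 0;0 0.21 1 0 0;0 0.21 1 0 0;0 0.21 1 0 0;0 0.21 1 0 0;0 0.21 1 0 0;0 0.21 1 0 0"

```text
time: 11.35
tool_pos: [0.4757, 0.0849, 0.2009]
tool_rot: [-0.0, 0.155, 0.988, -0.0]
contact_force: [0.2, -0.6, -0.7]
gripper_width: 0.162
```

Call:
drive_tool:
  commands: "0 0.21 1 0 0;0 0.21 1 0 0;0 0.21 1 0 0;0 0.21 1 0 0;0 0.21 1 0 0;0 0.21 1 0 0;0 0.21 0.8 0 0;0 0.1 0.4 0 0"

```text
time: 12.35
tool_pos: [0.4968, 0.3046, 0.2008]
tool_rot: [-0.001, 0.154, 0.988, -0.0]
contact_force: [0.2, -1.4, -0.8]
gripper_width: 0.161
```

Call:
drive_tool:
  commands: "0 0 0 0.5 0;0 0 0 1 0;0 0 0 1 0;0 0 0 1 0;0 0 0 0.9 0;0 0 0 0.5 0;0 0 0 0.3 0;0 0 0 0 0"

```text
time: 13.35
tool_pos: [0.4975, 0.3031, 0.0451]
tool_rot: [-0.0, 0.155, 0.988, -0.0]
contact_force: [0.0, 0.1, -0.2]
gripper_width: 0.161
```

Call:
drive_tool:
  commands: "0 0 0 0.1 0;0 0 0 0.1 0;0 0 0 0.1 0;0 0 0 0.08 0;0 0 0 0.05 0;0 0 0 0 0;0 0 0 0 0;0 0 0 0 0"

```text
time: 14.35
tool_pos: [0.4977, 0.3035, 0.0325]
tool_rot: [0.0, 0.155, 0.988, 0.0]
contact_force: [0.1, 0.4, 0.1]
gripper_width: 0.158
```

Not touching yet, so I lower in small steps.

Call:
drive_tool:
  commands: "0 0 0 0.04 0;0 0 0 0 0;0 0 0 0.04 0;0 0 0 0 0;0 0 0 0.03 0;0 0 0 0 0;0 0 0 0 0;0 0 0 0 0"

```text
time: 15.35
tool_pos: [0.4978, 0.3036, 0.0306]
tool_rot: [-0.0, 0.155, 0.988, -0.0]
contact_force: [-4.5, -2.1, 8.9]
gripper_width: 0.162
```

Call:
drive_tool:
  commands: "16 0 0 -0.06 0;20 0 0 0 0;25 0 0 0 0;40 0 0 0 0;50 0 0 0 0;50 0 0 0 0;50 0 0 0 0;50 0 0 -0.3 0"

```text
time: 16.35
tool_pos: [0.4969, 0.3031, 0.0393]
tool_rot: [-0.001, 0.155, 0.988, -0.001]
contact_force: [-0.4, -0.2, -0.2]
gripper_width: 0.583
```

Call:
drive_tool:
  commands: "50 0 0 -0.6 0;50 0 0 -1 0;50 0 0 -1 0;50 0 0 -1 0;50 0 0 -1 0;50 0 0 -1 0;50 -0.1 -0.5 -0.5 0;50 -0.2 -1 0 0"

```text
time: 17.35
tool_pos: [0.4931, 0.2574, 0.2255]
tool_rot: [0.002, 0.154, 0.988, 0.001]
contact_force: [-0.0, -0.6, -0.4]
gripper_width: 0.584
```

```bash
python3 - <<'E'
from h import *
st();p=grab('wrist','w5');q=grab('top','t5')
a=cv2.imread('pics/w5_raw.png');b=cv2.imread('pics/t5_raw.png')
g=lambda x0,y0,x1,y1,w,h:cv2.resize(b[y0:y1,x0:x1],(w,h),interpolation=2)
f=np.zeros((600,800,3),np.uint8); f[:300,:400]=cv2.resize(a,(400,300)); f[:300,400:]=g(170,205,250,265,400,300); f[300:,:400]=g(300,180,380,240,400,300); f[300:,400:]=g(400,240,480,300,400,300)
cv2.imwrite('pics/m5.png',f)
E
```

```text
t 17.35 tcp [0.4931 0.2574 0.2255] F [-0.03 -0.57 -0.42] w 0.584
[[-0.952, 0.305, 0.004], [0.305, 0.952, 0.001], [-0.003, 0.002, -1.0]]
```

View pics/m5.png

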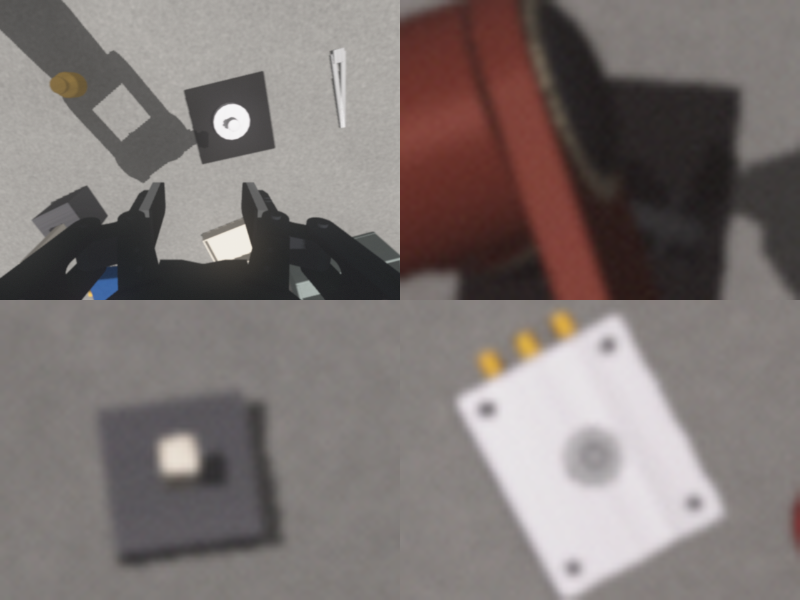

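The wrist view shows the cap knob up near the middle of the mat, at (232,122) in its panel. The bare contact's ring shows in the lower-right panel, centred at raw pixel (438.6,271.6). The probe stands in its holder. I go above the probe and turn the jaws to its flats.

Call:
drive_tool:
  commands: "50 0 -0.5 0 -8.9;50 0 -1 0 -8.9;50 -0.4 -1 0 0;50 -0.4 -1 0 0;50 -0.4 -1 0 0;50 -0.4 -1 0 0;50 -0.4 -1 0 0;50 -0.4 -1 0 0"

```text
time: 18.45
tool_pos: [0.5551, 0.0328, 0.2226]
tool_rot: [-0.0, 0.0, 1.0, 0.0]
contact_force: [0.2, -0.2, -0.3]
gripper_width: 0.586
```

Call:
drive_tool:
  commands: "50 -0.2 -0.6 0 0;50 0 -0.4 0 0;50 0 0 0 0;50 0 0 0 0;50 0 0 0 0;50 0 0 0 0;50 0 0 0 0;50 0 0 0 0"

```text
time: 19.45
tool_pos: [0.5612, 0.004, 0.2229]
tool_rot: [0.0, -0.0, 1.0, 0.0]
contact_force: [-0.3, 0.2, -0.8]
gripper_width: 0.588
```

```bash
python3 - <<'E'
from h import *
st();p=grab('wrist','w6');u,v=px(p,[.5717,-.0069,.144]);print(u,v)
P=manip.camera_params('top');print('contact',pt(P,438.6,271.6,.037))
a=cv2.imread('pics/w6_raw.png');u0=int(np.clip(u-80,0,480));v0=int(np.clip(v-80,0,360));print(u0,v0)
cv2.imwrite('pics/w6c.png',cv2.resize(a[v0:v0+120,u0:u0+160],(800,600),interpolation=2))
E
```

```text
t 19.45 tcp [0.5612 0.004  0.2229] F [-0.26  0.22 -0.84] w 0.588
[[-1.0, -0.0, 0.0], [-0.0, 1.0, 0.0], [-0.0, 0.0, -1.0]]
308.8699671413547 255.73345624120398
contact [ 0.43980277 -0.25260391  0.037     ]
228 175
```

View pics/w6c.png

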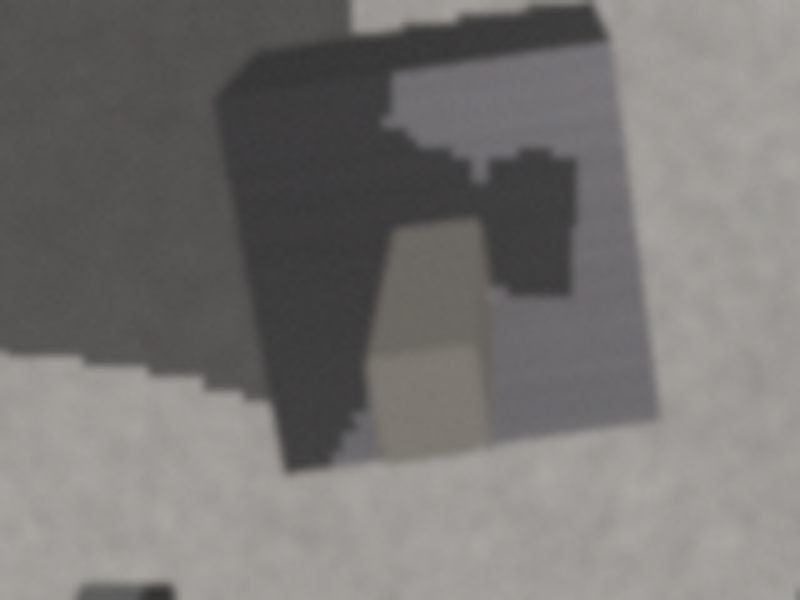

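In the crop the handle's top face is centred at (429,401), raw (313.8,255.2), and its edges are turned about 8° in the image, as are the holder's. That puts the probe at about (0.571, -0.004). I turn the jaws -8°, descend and grip.

Call:
drive_tool:
  commands: "50 -0.33 -0.27 0 0;50 0 0 0 -8;50 0 0 0.8 0;50 0 0 1 0;50 0 0 1 0;50 0 0 1 0;50 0 0 0.6 0;50 0 0 0.2 0"

```text
time: 20.5
tool_pos: [0.5707, -0.0044, 0.0837]
tool_rot: [-0.001, -0.07, 0.998, 0.0]
contact_force: [0.2, -0.5, 0.3]
gripper_width: 0.588
```

Call:
drive_tool:
  commands: "50 0 0 0 0;0 0 0 0 0;0 0 0 0 0;0 0 0 0 0;0 0 0 0 0;0 0 0 0 0;0 0 0 0 0;0 0 0 0 0"

```text
time: 21.5
tool_pos: [0.5721, -0.0042, 0.0863]
tool_rot: [0.001, -0.07, 0.998, -0.0]
contact_force: [-0.3, 0.1, 5.7]
gripper_width: 0.176
```

Call:
drive_tool:
  commands: "0 0 0 -0.2 0;0 0 0 -0.6 0;0 0 0 -0.8 0;0 0 0 -0.8 0;0 0 0 -0.4 0;0 0 0 0 0;0 0.5 0 0 0;0 0.8 0 0 0"

```text
time: 22.5
tool_pos: [0.5306, -0.0096, 0.1672]
tool_rot: [-0.002, -0.07, 0.998, 0.0]
contact_force: [-0.2, -0.3, -1.3]
gripper_width: 0.181
```

Call:
drive_tool:
  commands: "0 0.43 0 0 0;0 0 0 0 0;0 0 0 0.4 0;0 0 0 0.6 0;0 0 0 0.3 0;0 0 0 0 0;0 0 0 0 0;0 0 0 0 0"

```text
time: 23.5
tool_pos: [0.5202, -0.0115, 0.1306]
tool_rot: [0.001, -0.07, 0.998, -0.0]
contact_force: [-0.1, 0.1, 0.1]
gripper_width: 0.177
```

Call:
drive_tool:
  commands: "0 0 0 0.35 0;0 -0.3 0 0 0;0 -0.2 0 0 0;0 -0.2 0 0 0;0 -0.2 0 0 0;0 0 0 0 0;0 0 0 0 0;0 0 0 0 0"

```text
time: 24.5
tool_pos: [0.5456, -0.0076, 0.1189]
tool_rot: [-0.001, -0.07, 0.998, 0.0]
contact_force: [-4.6, -0.6, -1.8]
gripper_width: 0.175
```

Call:
drive_tool:
  commands: "0 -0.2 0 0 0;0 -0.2 0 0 0;0 -0.2 0 0 0;0 -0.2 0 0 0;0 -0.2 0 0 0;0 0 0 0 0;0 0 0 0 0;0 0 0 0 0"

```text
time: 25.5
tool_pos: [0.5758, -0.0034, 0.1193]
tool_rot: [-0.0, -0.07, 0.998, 0.0]
contact_force: [-4.5, -0.6, 0.3]
gripper_width: 0.178
```

```bash
python3 - <<'E'
from h import *
st();p=grab('side','s7')
a=cv2.imread('pics/s7_raw.png')[175:275,260:393]
cv2.imwrite('pics/s7c.png',cv2.resize(a,(798,600),interpolation=2))
E
```

```text
t 25.5 tcp [ 0.5758 -0.0034  0.1193] F [-4.51 -0.57  0.27] w 0.178
[[-0.99, -0.139, -0.0], [-0.139, 0.99, 0.0], [0.0, 0.0, -1.0]]
```

View pics/s7c.png

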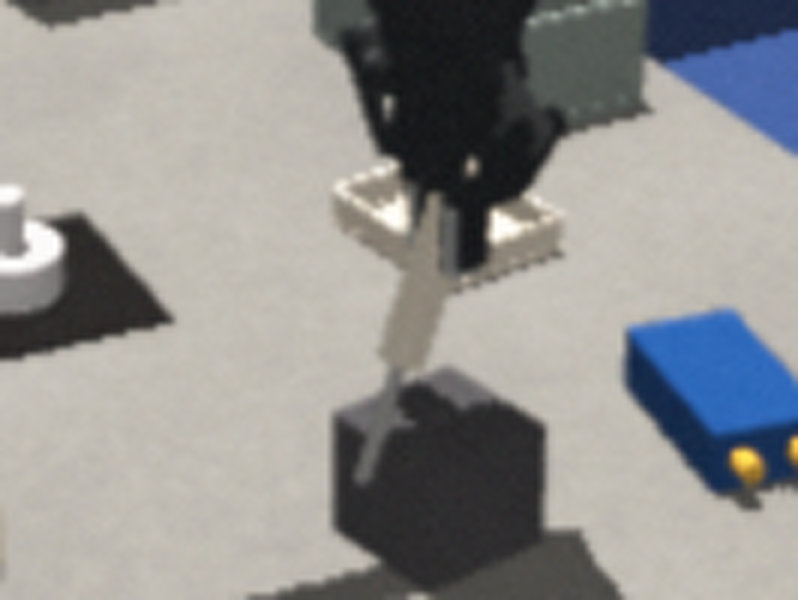

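The probe leans between the pads, against the holder's edge. The tip is at crop (364,482), raw (320.7,255.3), and the shaft–handle joint at (396,368), raw (326,236.3). I fit the lean from these.

```bash
cat >> h.py <<'E'
def fit(name,tip,jn,L0=.1013):
    from scipy.optimize import least_squares
    p=manip.camera_params(name);s=manip.state();M=rot(s['tool_rot']);P=np.array(s['tool_pos'])-.0187*M[:,2]
    T=lambda th,L,d: P+M@[L*np.sin(th),0,L*np.cos(th)] 
    def r(a):
        th,L=a;ax=M@[np.sin(th),0,np.cos(th)]
        return np.r_[px(p,P+L*ax)-tip,px(p,P+(L-.06)*ax)-jn,(L-L0)/.003]
    o=least_squares(r,[.5,L0]);th,L=o.x
    print('lean',np.degrees(th),'L',L,'res',o.fun.round(2),'tip in tool',[L*np.sin(th),L*np.cos(th)-.0187],'tip',P+M@[L*np.sin(th),0,L*np.cos(th)])
E
python3 -c "
from h import *
fit('side',(320.7,255.3),(326,236.3))"
```

```text
lean 28.57712451932216 L 0.1052461722760777 res [-0.89  0.08  2.22 -0.82  1.32] tip in tool [np.float64(0.05034358907090337), np.float64(0.07372445465473867)] tip [ 0.52594444 -0.010404    0.04557407]
```

Call:
drive_tool:
  commands: "0 0.2 0 -0.3 0;0 0.1 0 -0.7 0;0 0 0 -0.7 0;0 0.4 -0.5 -0.3 0;0 0.4 -0.9 0 0;0 0.4 -0.9 0 0;0 0.4 -0.9 0 0;0 0.4 -0.9 0 0"

```text
time: 26.55
tool_pos: [0.5241, -0.1367, 0.18]
tool_rot: [0.0, -0.069, 0.998, -0.0]
contact_force: [-0.2, 0.2, -0.8]
gripper_width: 0.176
```

Call:
drive_tool:
  commands: "0 0.4 -0.9 0 0;0 0.4 -0.9 0 0;0 0.4 -0.9 0 0;0 0.4 -0.6 0.3 0;0 0.03 -0.2 0.7 0;0 0 0 0.5 0;0 0 0 0 0;0 0 0 0 0"

```text
time: 27.55
tool_pos: [0.4914, -0.2456, 0.1351]
tool_rot: [0.0, -0.07, 0.998, -0.0]
contact_force: [0.4, -0.5, -0.8]
gripper_width: 0.177
```

```bash
python3 - <<'E'
from h import *
s,M=st();print(rot(manip.state()['tool_rot']).T@(np.array([.491,-.2462,.107])-s)/.03)
grab('side','s8');grab('wrist','w8');grab('top','t8')
a=cv2.imread('pics/s8_raw.png')[265:345,290:390];b=cv2.imread('pics/w8_raw.png')
T=s+M@[.051,0,.07];u,v=px(manip.camera_params('wrist'),T);print('exp wrist tip',u,v,'side',px(manip.camera_params('side'),T))
u0=int(np.clip(u-60,0,520));v0=int(np.clip(v-60,0,384));print(u0,v0)
f=np.hstack([cv2.resize(a,(400,320),interpolation=2),cv2.resize(b[v0:v0+96,u0:u0+120],(400,320),interpolation=2)])
cv2.imwrite('pics/m8.png',f)
E
```

```text
t 27.55 tcp [ 0.4914 -0.2456  0.1351] F [ 0.44 -0.55 -0.77] w 0.177
[[-0.99, -0.14, 0.001], [-0.14, 0.99, -0.001], [-0.001, -0.001, -1.0]]
[ 0.0164043  -0.01593288  0.93780451]
exp wrist tip 324.87235226424383 165.6154553614449 side [339.56552156 305.64447047]
264 105
```

Call:
drive_tool:
  commands: "0 0 0 0.2 0;0 0 0 0.2 0;0 0 0 0.2 0;0 0 0 0 0;0 0 0 0 0;0 0 0 0 0;0 0 0 0 0;0 0 0 0 0"

```text
time: 28.7
tool_pos: [0.4912, -0.2457, 0.1165]
tool_rot: [0.0, -0.07, 0.998, -0.0]
contact_force: [-0.4, -0.8, -0.2]
gripper_width: 0.172
```

```bash
python3 - <<'E'
from h import *
s,M=st()
grab('side','s9');grab('wrist','w9')
a=cv2.imread('pics/s9_raw.png')[245:345,290:390];b=cv2.imread('pics/w9_raw.png')
T=s+M@[.051,0,.07];W=manip.camera_params('wrist');S=manip.camera_params('side')
u,v=px(W,T);print('exp tip',u,v,px(S,T),'exp contact',px(W,[.4405,-.2533,.037]),px(S,[.4405,-.2533,.037]))
u0=int(np.clip(u-50,0,520));v0=int(np.clip(v-40,0,384));print(u0,v0)
f=np.hstack([cv2.resize(a,(400,400),interpolation=2),cv2.resize(b[v0:v0+100,u0:u0+100],(400,400),interpolation=2)])
cv2.imwrite('pics/m9.png',f)
E
```

```text
t 28.7 tcp [ 0.4912 -0.2457  0.1165] F [-0.45 -0.83 -0.16] w 0.172
[[-0.99, -0.139, 0.0], [-0.139, 0.99, -0.0], [-0.0, -0.0, -1.0]]
exp tip 324.54854604744384 166.27338104032214 [339.31769663 311.99060228] exp contact [323.80324677 164.60827269] [339.3021306  315.33235904]
274 126
```

View pics/m9.png

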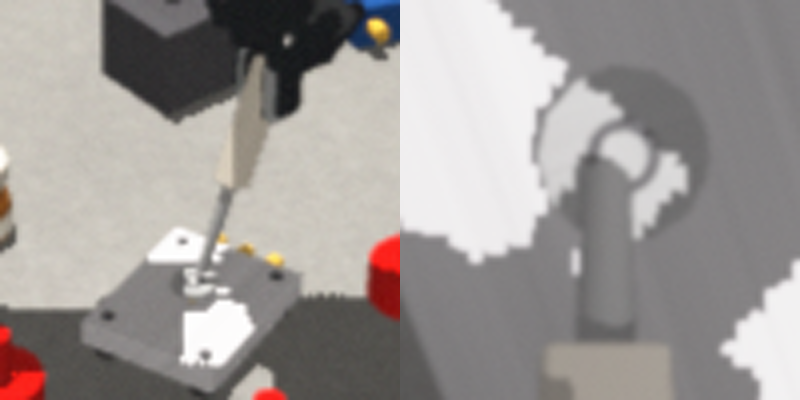

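Wrist panel: the ring is centred at crop (622,153), raw (329.5,164.3), and the tip end is at about crop (606,158), raw (325.5,165.5), just short of the surface. Side panel: the tip stands over the ring and the probe leans as planned. I work out the relative offset.

```bash
python3 - <<'E'
from h import *
W=manip.camera_params('wrist');s=manip.state();M=rot(s['tool_rot']);P=np.array(s['tool_pos'])
c=pt(W,329.5,164.3,.037)
for h in(.044,.0465,.049):
    t=pt(W,325.5,165.5,h); print(h,'tip',t,'contact',c,'tool shift mm',(M.T@(c-t)*1000).round(1))
S=manip.camera_params('side');fit('side',(341.3,312),(290+(230-0)/4,245+186/4));print(px(S,c))
E
```

```text
0.044 tip [ 0.44031974 -0.25223508  0.044     ] contact [ 0.43979335 -0.24968848  0.037     ] tool shift mm [0.2 2.6 7. ]
0.0465 tip [ 0.44010974 -0.25227021  0.0465    ] contact [ 0.43979335 -0.24968848  0.037     ] tool shift mm [-0.   2.6  9.5]
0.049 tip [ 0.43989974 -0.25230534  0.049     ] contact [ 0.43979335 -0.24968848  0.037     ] tool shift mm [-0.3  2.6 12. ]
lean 27.24898866478037 L 0.10431176143091452 res [-0.96  0.85  2.29 -1.15  1.  ] tip in tool [np.float64(0.04775999771518037), np.float64(0.07403578700300112)] tip [ 0.44384642 -0.25233554  0.0424651 ]
[338.25727946 314.60573154]
```

Call:
drive_tool:
  commands: "0 0 0.08 0 0;0 0 0 0.05 0;0 0 0 0.05 0;0 0 0 0.05 0;0 0 0 0 0;0 0 0 0 0;0 0 0 0 0;0 0 0 0 0"

```text
time: 29.8
tool_pos: [0.4908, -0.2433, 0.112]
tool_rot: [0.0, -0.07, 0.998, -0.0]
contact_force: [-0.2, -0.0, -0.4]
gripper_width: 0.178
```

Call:
drive_tool:
  commands: "0 0 0 0.05 0;0 0 0 0 0;0 0 0 0 0;0 0 0 0 0;0 0 0 0 0;0 0 0 0 0;0 0 0 0 0;0 0 0 0 0"

```text
time: 30.8
tool_pos: [0.4908, -0.2433, 0.1104]
tool_rot: [0.0, -0.07, 0.998, -0.0]
contact_force: [0.9, -0.4, 0.1]
gripper_width: 0.181
```

Call:
drive_tool:
  commands: "0 0 0 0.05 0;0 0 0 0 0;0 0 0 0 0;0 0 0 0 0;0 0 0 0 0;0 0 0 0 0;0 0 0 0 0;0 0 0 0 0"

```text
time: 31.8
tool_pos: [0.4908, -0.2433, 0.1089]
tool_rot: [0.0, -0.07, 0.998, -0.0]
contact_force: [0.0, -0.8, 0.2]
gripper_width: 0.174
```

Call:
drive_tool:
  commands: "0 0 0 0.05 0;0 0 0 0 0;0 0 0 0 0;0 0 0 0 0;0 0 0 0.05 0;0 0 0 0 0;0 0 0 0 0;0 0 0 0 0"

```text
time: 32.8
tool_pos: [0.4908, -0.2433, 0.106]
tool_rot: [0.0, -0.07, 0.998, -0.0]
contact_force: [0.1, 0.3, 3.0]
gripper_width: 0.177
```

```bash
cat > f.py <<'E'
from h import *
F=[];Z=[]
for i in range(12):
    manip.grab_frame('wrist');s=manip.state();F.append(s['contact_force']);Z.append(s['tool_pos'])
print(s['time'],np.mean(F,0),np.std(F,0),np.mean(Z,0))
E
python3 f.py
```

```text
33.4 [0.85262004 0.07677783 2.46008699] [0.61002085 0.46610817 0.33814974] [ 0.49080047 -0.24332022  0.10596135]
```

```bash
python3 - <<'E'
from h import *
p=grab('wrist','wA');q=grab('top','tA');s=manip.state()
a=cv2.imread('pics/w9_raw.png',0);b=cv2.imread('pics/wA_raw.png',0)
def tm(x0,y0,x1,y1,r=14):
    t=a[y0:y1,x0:x1];R_=cv2.matchTemplate(b[y0-r:y1+r,x0-r:x1+r],t,cv2.TM_CCOEFF_NORMED);_,m,_,l=cv2.minMaxLoc(R_);return l[0]-r,l[1]-r,round(m,3)
print('handle/shaft shift',tm(305,185,348,225),tm(316,172,336,215))
c=np.array([.43979,-.24969,.037]);print('contact px exp now',px(p,c),px(p,c-[0,0,.004]))
for r in range(150,192,2): print(r,*b[r,300:352:2])
t=cv2.imread('pics/tA_raw.png');g=cv2.cvtColor(t,6)
m=np.zeros_like(g);m[222:272,183:235]=g[222:272,183:235]>110
M_=cv2.moments(m,True);print('cap area',M_['m00']);u,v=M_['m10']/M_['m00'],M_['m01']/M_['m00'];print('cap',u,v,pt(q,u,v,.035))
E
```

```text
handle/shaft shift (0, 1, 0.793) (0, 1, 0.816)
contact px exp now [325.84633885 165.6948266 ] [325.82707969 165.14083418]
150 242 241 241 232 215 210 212 215 216 216 215 197 150 110 111 110 110 109 109 109 108 118 127 131 130 130
152 242 242 241 218 172 211 215 216 216 215 215 215 181 129 113 110 110 110 109 110 109 110 122 129 130 129
154 242 242 241 219 208 215 214 215 214 215 215 215 211 201 178 149 110 110 110 111 110 110 116 130 130 130
156 241 242 240 218 213 212 213 214 214 214 209 187 170 161 171 152 115 110 110 109 108 109 108 125 130 130
158 241 240 234 210 212 212 213 213 213 201 160 137 137 141 134 130 136 113 108 107 107 109 110 116 129 130
160 241 221 168 208 211 211 212 212 208 160 137 178 203 209 192 155 122 111 129 120 109 108 108 110 126 131
162 241 217 167 207 210 211 212 213 199 139 170 214 216 216 215 200 146 149 205 170 110 108 107 110 125 130
164 239 206 184 209 211 212 213 213 185 135 186 216 215 215 215 213 170 143 209 182 130 131 121 111 122 129
166 240 237 217 211 211 213 212 211 180 128 145 175 172 179 196 204 169 140 209 216 215 214 174 111 122 129
168 24
[... 680 characters left out ...]
0 107 107 118 126 132 133 132 185 215 215 210 130 122 130 130 130 130
182 236 236 238 240 229 151 168 146 110 104 108 118 126 131 134 131 182 214 210 195 132 129 132 131 130 130
184 237 237 237 239 215 136 135 124 113 106 107 119 126 132 131 131 182 205 149 138 129 130 131 130 130 131
186 237 237 237 238 214 135 135 133 131 115 110 120 125 132 132 130 153 162 131 128 130 129 130 130 130 131
188 230 235 236 237 212 134 133 134 133 118 108 119 126 132 132 127 123 127 130 127 129 129 130 130 130 129
190 148 181 203 206 176 134 133 134 133 118 108 120 127 131 132 128 123 127 127 127 127 129 128 130 130 130
cap area 474.0
cap 206.5759493670886 245.74683544303798 [0.49816111 0.30261781 0.035     ]
```

```bash
python3 -c "
from h import *
st(); print(manip.job_done())"
```

```text
t 33.5 tcp [ 0.4908 -0.2433  0.1059] F [ 0.69 -0.23  2.11] w 0.177
[[-0.99, -0.139, 0.0], [-0.139, 0.99, -0.0], [-0.0, -0.0, -1.0]]
the job is handed in; nothing more can be done
None
```

The job is handed in at 33.5 s, with the cap on the mat and the probe held pressed on the contact. I got no verdict, so these are my own last checks.

- **Cap:** it stands knob up at about (0.498, 0.303), within a few mm of the mat's centre, and the fingers have let go of it. My first try at the knob slipped off because the fingers were too high. I went lower and it held.
- **Probe lean:** the tool stays pointing straight down, so I drew the probe out and pushed its shaft against the holder's side edge to turn it between the pads. Two fits from the side view gave about 27° and 29°, and the push geometry gave about 31°. All are inside the 20–40° limits.
- **Tip on the contact:** the last wrist picture's pixel values put the tip within about 2 mm of the ring's centre. The tip shifted by only about 1 pixel against the fingers, so the probe did not slip in the grip.
- **Pressure:** the mean upward force was about 2.5 N, or roughly 3 N once the sensor's offset is counted. Together with the distance I lowered the tool, that means the contact sank about 3.5–4 mm. I could not read this directly.

The cameras disagreed by 2–3 mm on the contact's sideways position. I went by where the tip sat relative to the ring in the wrist picture. I did not measure the bystanders again, and no move went near them.

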